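# Snap the stop collar home on the comparator stand

## Robot

A 6-joint arm with a two-finger parallel gripper is mounted at the origin on a cart in front of the work surface, level with it; the furniture and walls round the work are solid. World frame = base frame: x ahead of the robot, y to its left, z up, the work surface at z = 0. Lengths are in m, angles in rad, forces in N, time in s.
With the tool pointing down it reaches from about 0.275 to 1 m from the base axis. Payload 8.4 kg.
Tool frame: the origin (TCP) lies on the centre line of the jaws, within the pads' length; the fingertips stand 17 mm ahead of it and the grasp point (between the pads) lies 2 mm behind it (bot.tcp_to_tips is the y of the fingertips in the tool frame, in m); y points along the fingers, z is the direction in which the jaws open and shut, and the axes are right-handed (so a half turn about y gives the same grasp; the last joint's range is limited). The gripper opens to 85 mm and grips with 20 to 120 N. Pads are 22 mm wide; open, the fingers measure 114 mm over their backs; the gripper's body (76 mm by 85 mm) begins 54 mm behind the grasp point. The pads swing forward as they close: fully open they stand 13 mm farther back than shut.
Start: joints at [-1.137, 0.353, 1.633, -0, 1.155, -0.002], TCP at [0.264, -0.567, 0.248] pointing down, gripper open.
Joint ranges: [-2.63, 2.63], [-0.92, 2.1], [0.06, 2.66], [-1.3, 4.44], [0, 2.69], [-3.02, 3.02]. Speed limits (rad/s): [2.22, 2.22, 2.79, 3.14, 3.14, 3.14].

## Interface

Orientations are given as a unit quaternion [x, y, z, w].
In Python, from workcell import bot, hand, kinematics, get_obs, vision, hand_in gives the robot as it stands. The module is installed in compiled form; this text tells all that it offers. Calls block until the motion is done:
- bot.reach(position, orientation): joint-space move of the TCP to a pose.
- bot.servo_line(position, ori=None, velocity=0.15): straight line of the TCP; ori=None keeps the orientation; velocity is the mean speed in m/s.
- bot.goto_joints(angles): joint-space move.
- hand.move_gripper(opening, strength=None): finger opening in m; strength is the grip in N (None keeps the last); returns when the fingers have stopped.
- bot.dwell(seconds).
- kinematics.solve_ik(position, orientation): joint angles nearest the present ones, or None.
- get_obs(): the state.
- vision.read_camera(name): name is "scene" or "top" or "wrist"; returns a dict with "frame" (400x640x3 uint8, red, green, blue), "intrinsics" (3x3 intrinsics, pixels), "view" (4x4, takes a point from world to camera coordinates). Camera axes: x right, y down, z forward; pixel columns grow to the right and rows downward; lengths in m; the calibration is good to about 2 mm. A picture is of the moment at which its call begins. There is no depth.
A pose or a line that the arm cannot do raises bot.IKError and nothing moves.
- hand_in(): hands the job in, once; it reports no verdict.
The state is a dict: "time_s": time; "joint_pos": joint angles; "joint_vel": joint speeds; "joint_efforts": joint torques, N m; "position": TCP position; "orientation": TCP orientation; "wrist_force": force on the tool from outside, world axes, zero at the start; "ft_torque": the same for the moment, N m; "gripper_width": finger opening in m.
Only numpy, scipy, OpenCV 4.12 (cv2) and the standard library are available. Lean on these libraries where they do the work, as an engineer would, in place of code of your own. Each camera call takes 0.05 s, during which the arm holds its last target. There are 200 camera calls.

## Task

Set up the comparator stand: pick up the loose metal stop collar, flange down as it stands, thread it over the stand's column and push it down past the sprung balls until they click out above it and its flange meets the dark stop ring below. Press it firmly home on the ring with about 16 N, then let go; the parts are lapped, so never push the collar against the stand, balls or ring with more than 22 N. Leave the loupe and the tape roll where they are.

Things in the scene. Friction and masses are not known exactly. Their poses are not given: they have to be found in the camera images.
- collar_center (a point): Centre (half-way up and on the bore axis) of the loose bare-aluminium stop collar, z axis along the bore, upright at the start on the bench. Round, 32 mm tall: a flange 44 mm in diameter and 5 mm thick at the bottom, above it a knurled hub 34 mm in diameter and 27 mm tall to grip; through bore 19 mm. About 0.13 kg.
- column_tip (a point): Top end, on its axis, of the stand's upright steel column, 104.5 mm above the bench; column 16 mm in diameter, its last 8 mm tapered to 7 mm. Base plate 110 x 90 mm, 14 mm high, fixed. Low on the column sits a dark stop ring (33 mm in diameter), fixed and rigid, its flat top face at an unmeasured height of 34 to 49 mm above the bench: the flange must rest on it. Find it by feel.
- balls (a point): Point on the column axis amid three sprung steel balls, 16 mm below the column's top, that stand 3.5 mm out of the column, 120 degrees apart. A collar's lower edge meets them some 4 mm above this point; roughly 6 to 12 N of push gets it past, then it slides easily until the balls spring out over its top edge and pull it down a little (the click; its underside then about 36 mm below this point). It then runs freely 3 to 18 mm to the stop ring.
- loupe_center (a point): Centre of a bystander: a white stand loupe, 40 mm in diameter and 36 mm tall. Not to be moved.
- tape_roll_center (a point): Centre of a bystander: a roll of brown tape lying flat on the open bench near the loupe, 80 mm in diameter and 18 mm tall. Not to be moved.
Things that resemble listed ones, but are neither listed nor needed, are in the scene too. What is shaped like the part that bears collar_center but purple is not meant.

How it is judged:
On the way, in this order (a step that is already met when the one before it is completed fails the run):
1. the collar is threaded on the column, flange down, its centre below the column's tip (horizontal distance between collar_center and column_tip below 0.004 m and z of collar_center in the frame of column_tip below 0 m and angle between collar_center's own z axis and vertical below 0.15 rad), for 0.1 s.
2. the collar is past the balls and home, and is pressed on the stop ring with more than 11 N (z of collar_center in the frame of column_tip below -0.037 m and horizontal distance between collar_center and column_tip below 0.003 m and angle between collar_center's own z axis and vertical below 0.06 rad and contact force between collar and stop_ring above 11 N), for 0.1 s.
At the end, for the whole second after the job is handed in: The collar is on the column below the balls and rests on the stop ring: its centre at least 37 mm below the column's tip and within 3 mm of its axis, within 0.06 rad of upright, touching the ring with some of its weight (over 0.4 N), at rest and released (z of collar_center in the frame of column_tip below -0.037 m and horizontal distance between collar_center and column_tip below 0.003 m and angle between collar_center's own z axis and vertical below 0.06 rad and contact force between collar and stop_ring above 0.4 N and linear speed of collar below 0.01 m/s).
It fails at once if the collar pushed against the stop ring with more than 22 N (contact force between collar and stop_ring above 22 N).
It fails at once if the collar pushed against the balls, column or base with more than 22 N (contact force between collar and stand above 22 N).
It fails at once if a bystander moved by more than 20 mm (distance of any of loupe_center, tape_roll_center from where it was at the start of the episode above 0.02 m).
It also fails if it takes over 61 s, if anything falls off the work surface, if the arm or the gripper's body presses on something with over 40 N, if the wrist force passes 120 N, or if a joint passes its speed limit or range.

## Working session

There is one attempt and no reset: what is moved stays moved. The work goes in short steps, each a Python script; the robot and the scene stay as the last script left them, time stands still between calls to the robot, and variables do not carry over. Pictures are saved under pics/ and viewed, about 8 in all and at most 12, crops included, and the job is handed in when it is done.

```bash
mkdir -p pics; python3 - <<'E'
from workcell import *
import cv2,numpy as np
for n in("scene","top"):
    d=vision.read_camera(n); cv2.imwrite(f"pics/{n}0.png",d["frame"][:,:,::-1]); np.savez(f"{n}0.npz",K=d["intrinsics"],V=d["view"]); print(n,d["intrinsics"].round(1).tolist(),d["view"].round(3).tolist())
o=get_obs();print(o)
E
```

```text
scene [[469.8, 0.0, 313.3], [0.0, 469.8, 198.5], [0.0, 0.0, 1.0]] [[-0.842, -0.539, -0.008, 0.42], [-0.4, 0.634, -0.662, 0.24], [0.362, -0.555, -0.75, 0.88], [0.0, 0.0, 0.0, 1.0]]
top [[440.9, 0.0, 312.8], [0.0, 440.9, 198.7], [0.0, 0.0, 1.0]] [[0.027, -0.999, 0.027, -0.034], [-0.993, -0.029, -0.111, 0.472], [0.112, -0.024, -0.993, 0.984], [0.0, 0.0, 0.0, 1.0]]
{'time_s': 0.1, 'joint_pos': array([-1.13738986e+00,  3.53576027e-01,  1.63404247e+00,  1.83877569e-05,
        1.15517415e+00, -2.38454953e-03]), 'joint_vel': array([ 0.00172879, -0.00167088, -0.00183332,  0.00095802,  0.00130571,
        0.00020605]), 'joint_efforts': array([-1.98367976e-03, -6.06355405e+01, -3.42819250e+01,  7.28466375e-05,
        4.01468278e-03,  3.02155331e-05]), 'position': array([ 0.26368067, -0.56622703,  0.24764592]), 'orientation': array([-0.1529414 ,  0.69080309, -0.68997165,  0.15277156]), 'wrist_force': array([ 0.33449329, -0.67433576, -0.01876838]), 'ft_torque': array([ 0.0247154 , -0.02531348, -0.05052641]), 'gripper_width': 0.08503492124710484}
```

View pics/scene0.png

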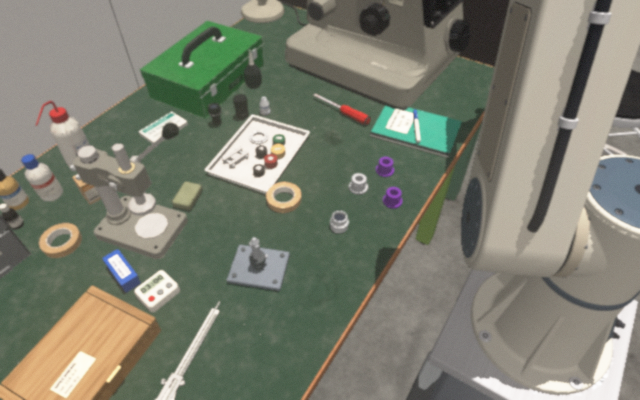

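View pics/top0.png

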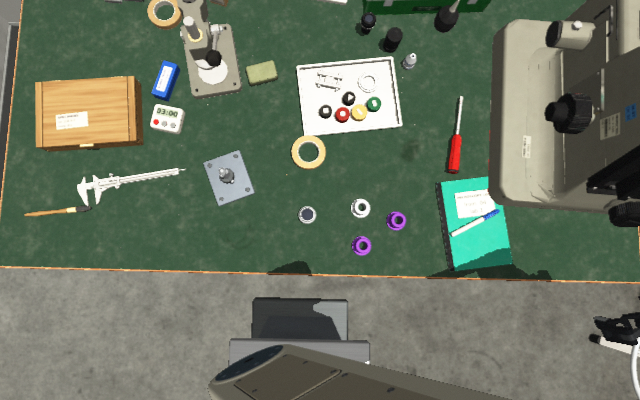

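The stand is at about (226,177) in the top view and (257,258) in the scene view. Two light ring-shaped objects, at top (307,215) and (361,208), could be the collar or the loupe, so I'm enlarging both.

```bash
python3 - <<'E'
import cv2,numpy as np
s=cv2.imread("pics/scene0.png");t=cv2.imread("pics/top0.png")
R=lambda im,f:cv2.resize(im,None,fx=f,fy=f,interpolation=cv2.INTER_CUBIC)
# scene x310-410,y150-240 x4 ; scene stand x220-300,y230-295 x5; top objs x285-385,y190-240 x4; top stand 195-260,145-210
o=np.zeros((600,800,3),np.uint8)
def put(im,x,y): o[y:y+im.shape[0],x:x+im.shape[1]]=im
put(R(s[150:240,310:410],4),0,0);put(R(s[230:290,220:300],5),400,0)
put(R(t[192:232,285:385],4),0,370);put(R(t[150:206,200:260],5),450,310)
cv2.imwrite("pics/crop1.png",o)
E
```

```text
(no output)
```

View pics/crop1.png

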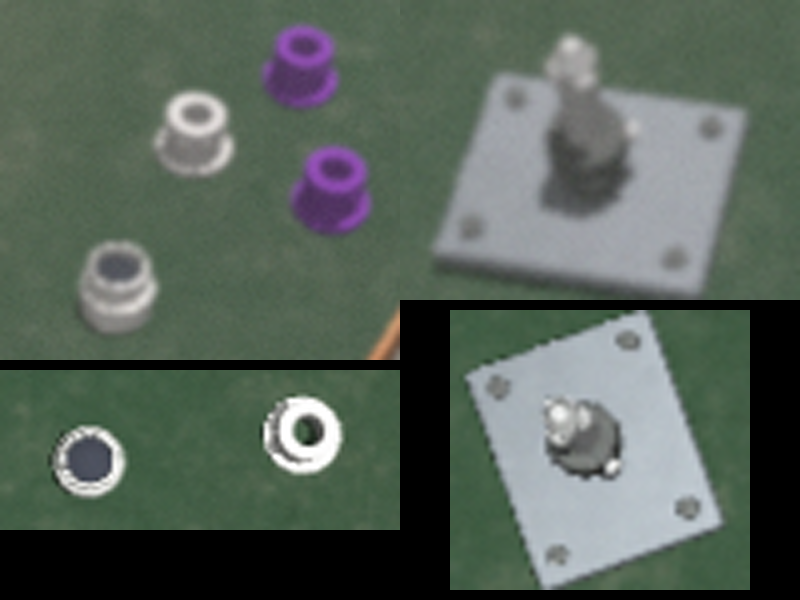

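The flanged aluminium collar's top bore is at scene (359,178) and top (361,207.5). The loupe has a dark lens and is at top (307,215). The column tip is at scene (254,238) and top (222,170).

```bash
cat > h.py <<'E'
from workcell import *
import cv2,numpy as np
from scipy.spatial.transform import Rotation as R
def load(n): d=np.load(n+".npz"); return d["K"],d["V"]
def proj(c,p): K,V=c; q=K@(V@np.append(p,1))[:3]; return q[:2]/q[2]
def tri(c1,p1,c2,p2):
    P=[c[0]@c[1][:3] for c in(c1,c2)]
    X=cv2.triangulatePoints(P[0],P[1],np.array(p1,float),np.array(p2,float))[:,0]; return X[:3]/X[3]
def atz(c,p,z):
    K,V=c; r=V[:3,:3].T@np.linalg.inv(K)@[p[0],p[1],1]; o=-V[:3,:3].T@V[:3,3]; return o+r*(z-o[2])/r[2]
def down(yaw): # tool y down, tool z (jaw axis) at horizontal angle yaw
    z=np.array([np.cos(yaw),np.sin(yaw),0]);y=np.array([0,0,-1.]); return R.from_matrix(np.column_stack([np.cross(y,z),y,z])).as_quat()
def snap(n,f):
    d=vision.read_camera(n); cv2.imwrite(f"pics/{f}.png",d["frame"][:,:,::-1]); np.savez(f+".npz",K=d["intrinsics"],V=d["view"])
E
python3 - <<'E'
from h import *
s,t=load("scene0"),load("top0")
for nm,a,b,z in[("collar",(359.2,178.2),(361.2,207.5),.032),("tip",(254,238.4),(222,170.4),.1045)]:
    print(nm,tri(s,a,t,b).round(4),atz(s,a,z).round(4),atz(t,b,z).round(4))
for nm,p in[("loupe",(307,214.5)),("tape",(308.5,152)),("purp1",(397,220)),("purp2",(361,246))]: print(nm,atz(t,p,.03).round(3))
o=get_obs();print(R.from_quat(o["orientation"]).as_matrix().round(2))
for y in np.arange(-3.1,3.2,.4): 
    a=kinematics.solve_ik([.32,-.1,.2],down(y)); print(round(y,1), None if a is None else a.round(2))
E
```

```text
collar [ 0.4553 -0.1309  0.0341] [ 0.4564 -0.1326  0.032 ] [ 0.4552 -0.1313  0.032 ]
tip [0.5189 0.1757 0.1037] [0.5187 0.1762 0.1045] [0.5186 0.1755 0.1045]
loupe [ 0.436 -0.008  0.03 ]
tape [ 0.581 -0.007  0.03 ]
purp1 [ 0.429 -0.214  0.03 ]
purp2 [ 0.368 -0.132  0.03 ]
[[-0.91 -0.    0.42]
 [-0.42  0.   -0.91]
 [-0.   -1.   -0.  ]]
-3.1 [-0.31 -0.06  2.25 -0.    0.95  2.79]
-2.7 [-0.31 -0.06  2.25 -0.    0.95  2.39]
-2.3 [-0.31 -0.06  2.25 -0.    0.95  1.99]
-1.9 [-0.31 -0.06  2.25 -0.    0.95  1.59]
-1.5 [-0.31 -0.06  2.25 -0.    0.95  1.19]
-1.1 [-0.31 -0.06  2.25 -0.    0.95  0.79]
-0.7 [-0.31 -0.06  2.25 -0.    0.95  0.39]
-0.3 [-0.31 -0.06  2.25 -0.    0.95 -0.01]
0.1 [-0.31 -0.06  2.25 -0.    0.95 -0.41]
0.5 [-0.31 -0.06  2.25 -0.    0.95 -0.81]
0.9 [-0.31 -0.06  2.25 -0.    0.95 -1.21]
1.3 [-0.31 -0.06  2.25 -0.    0.95 -1.61]
1.7 [-0.31 -0.06  2.25 -0.    0.95 -2.01]
2.1 [-0.31 -0.06  2.25 -0.    0.95 -2.41]
2.5 [-0.31 -0.06  2.25 -0.    0.95 -2.81]
2.9 None
```

Both cameras agree within about 1.5 mm. Next I go above the collar with the jaws on a diagonal that clears the purple parts, and look with the wrist camera.

```bash
python3 - <<'E'
from h import *
bot.reach([.4556,-.1318,.15],down(-.7)); hand.move_gripper(.06,100)
snap("wrist","w1"); o=get_obs(); print(o["time_s"],o["position"],o["wrist_force"],o["gripper_width"],bot.tcp_to_tips)
print(np.load("w1.npz")["V"].round(3).tolist()); w=load("w1")
for z in(0.032,): print(proj(w,[.4556,-.1318,z]))
E
```

```text
2.2917 [ 0.45560513 -0.13200628  0.15002171] [ 0.58103301 -0.2667706  -0.46509416] 0.06019058115269925 0.017
[[0.765, -0.644, -0.0, -0.434], [-0.621, -0.737, 0.265, 0.176], [-0.171, -0.203, -0.964, 0.334], [0.0, 0.0, 0.0, 1.0]]
[316.11389507 201.3148372 ]
```

View pics/w1.png

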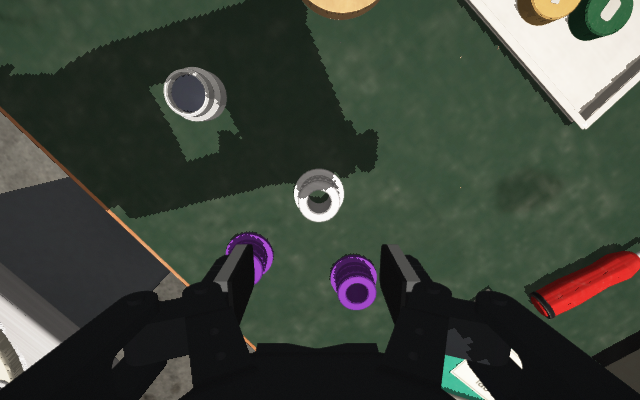

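```bash
python3 - <<'E'
from h import *
w=load("w1"); p=atz(w,(319.5,201.5),.032); print("wrist est",p.round(4))
xy=(p[:2]+[.4556,-.1318])/2
bot.servo_line([*xy,.06],velocity=.15); bot.servo_line([*xy,.026],velocity=.08)
hand.move_gripper(.025,100); o=get_obs(); print(o["time_s"],o["position"],o["wrist_force"],o["gripper_width"])
bot.servo_line([*xy,.175],velocity=.15)
o=get_obs(); print(o["position"],o["wrist_force"],o["gripper_width"])
bot.servo_line([.5187,.1758,.175],velocity=.2)
bot.dwell(.3);o=get_obs(); print(o["time_s"],o["position"],o["wrist_force"],o["gripper_width"])
for n in("scene","top","wrist"): snap(n,n+"2")
R4=lambda im,f:cv2.resize(im,None,fx=f,fy=f,interpolation=cv2.INTER_CUBIC)
out=np.zeros((600,800,3),np.uint8)
s=cv2.imread("pics/scene2.png");t=cv2.imread("pics/top2.png");w=cv2.imread("pics/wrist2.png")
out[:300,:400]=R4(s[185:260,215:315],4);out[:300,400:]=R4(t[125:200,175:275],4);out[300:,:480]=R4(w,.75);cv2.imwrite("pics/c2.png",out)
print(*[proj(load(n),[.5187,.1758,.1045]).round(1) for n in("scene2","top2","wrist2")],*[proj(load(n),[.5187,.1758,.149]).round(1) for n in("scene2","top2","wrist2")])
E
```

```text
wrist est [ 0.4576 -0.1337  0.032 ]
4.0 [ 0.45703383 -0.13287537  0.02697004] [-2.86593738  0.85498094 10.90021037] 0.031084859885128234
[ 0.45596369 -0.13255733  0.17419421] [-0.08577492 -0.391663   -1.58868832] 0.031437482820877424
7.1667 [0.51871783 0.17546311 0.17505513] [ 0.38702714 -0.15388182 -1.54422133] 0.03136845376828251
[254.1 238.3] [221.9 170.4] [316.1 220.5] [251.6 223.7] [217.9 166.5] [315.9 248.1]
```

View pics/c2.png

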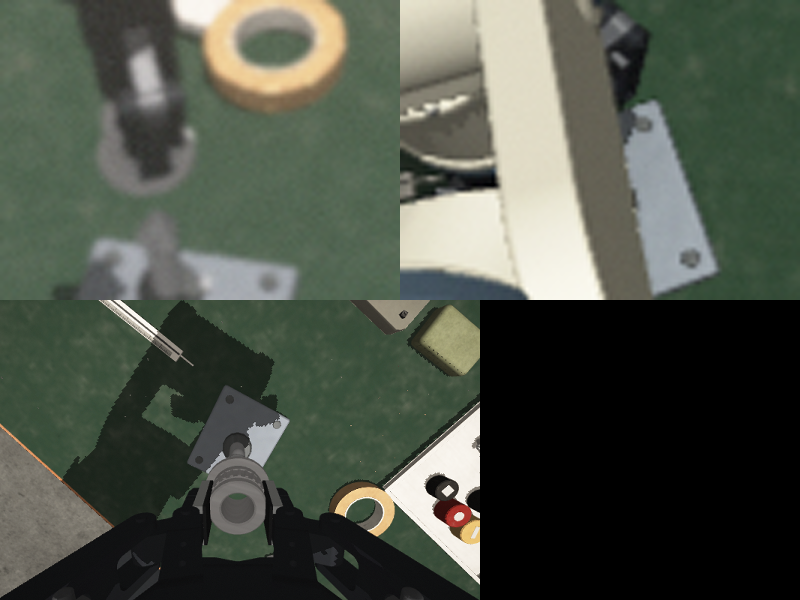

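The scene view shows the flange centred over the column within about 1 mm of the prediction. The flange is at (251.4,222.7), and the expected point was (251.6,223.4). Now I go down with force guarding as far as the balls.

```bash
cat >> h.py <<'E'
def guarded(xy,z,zend,step,base,fmax,vel=.02,every=1,lat=3.):
    xy=np.array(xy,float);i=0
    o=get_obs()
    while z>zend:
        z-=step; bot.servo_line([*xy,z],velocity=vel); o=get_obs(); f=o["wrist_force"]-base
        if i%every==0: print(round(o["time_s"],2),"z%.4f"%z,"act",(o["position"]*1e3).round(2),"f",f.round(1))
        i+=1
        if np.hypot(*f[:2])>lat: xy+=.0003*f[:2]/np.hypot(*f[:2])
        if f[2]>fmax: print("STOP",f.round(1)); break
    return xy,z
E
python3 - <<'E'
from h import *
w=load("wrist2"); print("collar top wrist",atz(w,(317.5,277),.18).round(4))
base=np.mean([ (bot.dwell(.04),get_obs()["wrist_force"])[1] for _ in range(6)],0); np.save("base.npy",base); print(base)
bot.servo_line([.5187,.1758,.138],velocity=.1)
print(guarded([.5187,.1758],.138,.121,.001,base,8,every=2))
E
```

```text
collar top wrist [0.5195 0.1756 0.18  ]
[-0.01188979 -0.03661259 -1.65292044]
8.33 z0.1370 act [519.04 175.92 137.55] f [-0.  -0.3 -0.3]
8.83 z0.1350 act [518.65 175.8  134.93] f [0.2 0.1 0.7]
9.33 z0.1330 act [518.65 175.77 132.92] f [ 0.6  0.8 -0.4]
9.83 z0.1310 act [518.66 175.8  130.93] f [-0.4  0.2  0.4]
10.33 z0.1290 act [518.65 175.79 128.94] f [-0.3  0.7  0.2]
10.83 z0.1270 act [518.66 175.79 126.93] f [ 0.4  0.5 -0. ]
11.33 z0.1250 act [518.65 175.79 124.93] f [0.7 0.2 0.1]
11.83 z0.1230 act [518.65 175.76 122.91] f [0.4 0.5 1.2]
12.33 z0.1210 act [518.66 175.79 120.95] f [ 0.5  0.3 -0.1]
(array([0.5187, 0.1758]), 0.121)
```

```bash
python3 - <<'E'
from h import *
base=np.load("base.npy")
xy,z=guarded([.5187,.1758],.121,.110,.0005,base,16)
print(xy,z)
if z<.1105: print(guarded(xy,z,.084,.0015,base,14,vel=.03))
E
```

```text
12.58 z0.1205 act [518.67 175.78 120.47] f [ 0.2  0.4 -0.1]
12.83 z0.1200 act [518.69 175.81 119.98] f [-0.3  0.8  0.1]
13.08 z0.1195 act [518.7  175.83 119.54] f [-0.9  0.8  1.8]
13.33 z0.1190 act [518.77 175.95 119.15] f [-1.5  1.1  2.9]
13.58 z0.1185 act [518.89 175.96 118.77] f [-2.3  0.9  5.8]
13.83 z0.1180 act [519.06 175.98 118.4 ] f [-1.   0.9  7.1]
14.08 z0.1175 act [519.14 175.95 117.91] f [-1.4  1.4  8.2]
14.33 z0.1170 act [519.13 175.97 117.34] f [-0.7  0.8  6.2]
14.58 z0.1165 act [519.03 175.91 116.69] f [-0.5  1.7  5.4]
14.83 z0.1160 act [518.77 175.83 115.87] f [0.5 1.9 2.8]
15.08 z0.1155 act [518.64 175.8  115.24] f [1.5 2.5 0.3]
15.33 z0.1150 act [518.57 175.77 114.79] f [0.2 2.7 1.5]
15.58 z0.1145 act [518.59 175.78 114.36] f [0.6 2.1 0.3]
15.83 z0.1140 act [518.64 175.78 113.89] f [0.7 2.9 0.3]
16.08 z0.1135 act [518.61 175.77 113.41] f [0.3 2.4 0.2]
16.33 z0.1130 act [518.66 175.79 112.95] f [-1.1  2.   1.4]
16.58 z0.1125 act [518.68 175.81 112.4 ] f [-0.4  1.6  0.5]
16.83 z0.1120 act [518.69 175.81 111.9 ] f [0.3 2.  0.4]
17.08 z0.1115 act [518.68 175.79 111.41] 
[... 652 characters left out ...]
z0.0980 act [518.64 175.76  97.84] f [-0.6  2.3 -1.2]
20.08 z0.0965 act [518.64 175.77  96.31] f [-0.1  2.2 -2.1]
20.33 z0.0950 act [518.66 175.79  94.82] f [ 0.5  1.5 -1.2]
20.58 z0.0935 act [518.62 175.79  93.31] f [ 1.3  2.2 -1.5]
20.83 z0.0920 act [518.62 175.79  91.79] f [ 0.4  2.  -1.4]
21.08 z0.0905 act [518.65 175.8   90.28] f [ 0.8  1.7 -2.5]
21.33 z0.0890 act [518.63 175.78  88.84] f [ 0.7  2.2 -2.1]
21.58 z0.0875 act [518.64 175.81  87.35] f [ 0.8  2.7 -2.2]
21.83 z0.0860 act [518.64 175.75  85.81] f [ 0.5  1.8 -2. ]
22.08 z0.0845 act [518.54 175.74  84.21] f [ 0.6  2.3 -1.9]
22.33 z0.0830 act [518.35 175.63  82.51] f [ 0.9  2.  -6.4]
(array([0.5187, 0.1758]), 0.08299999999999996)
```

The collar is through the balls, and a downward pull (−6 N) shows the click beginning. Next I find the ring by feel, then press.

```bash
python3 - <<'E'
from h import *
base=np.load("base.npy")
xy,z=guarded([.5187,.1760],.083,.077,.0005,base,5)
if z<.0775: xy,z=guarded(xy,z,.059,.0004,base,4,every=3)
print(xy,z)
E
```

```text
22.58 z0.0825 act [518.43 175.87  82.22] f [-0.   1.1 -6.6]
22.83 z0.0820 act [518.55 175.93  81.92] f [ 0.6  0.4 -4.5]
23.08 z0.0815 act [518.68 175.99  81.47] f [-0.5  1.1 -4.5]
23.33 z0.0810 act [518.7  176.01  80.93] f [-0.9  2.  -5.8]
23.58 z0.0805 act [518.66 176.03  80.41] f [-0.3  1.4 -5.7]
23.83 z0.0800 act [518.65 175.99  80.  ] f [ 0.5  2.  -4. ]
24.08 z0.0795 act [518.83 175.96  79.65] f [-0.7  0.5 -1.1]
24.33 z0.0790 act [518.95 175.98  79.14] f [0.6 0.9 0.5]
24.58 z0.0785 act [518.85 175.99  78.56] f [ 0.2  0.9 -0. ]
24.83 z0.0780 act [518.68 175.98  77.96] f [ 0.2  0.8 -0.6]
25.08 z0.0775 act [518.67 176.01  77.45] f [0.2 0.5 0.4]
25.33 z0.0770 act [518.71 176.01  76.97] f [-0.4  0.2  0.3]
25.58 z0.0766 act [518.69 175.98  76.56] f [-0.5 -0.7  1.1]
26.33 z0.0754 act [518.68 175.99  75.38] f [-0.1 -0.2  0.5]
27.08 z0.0742 act [518.69 175.99  74.18] f [-0.5 -1.2  0.2]
STOP [-2.4 -0.5  9. ]
[0.5187 0.176 ] 0.07340000000000002
```

The ring is felt at TCP z of about 0.0736, so its top is at about 47 mm, inside the 34–49 mm range. I press in fine steps from here.

```bash
python3 - <<'E'
from h import *
base=np.load("base.npy")
def F(n=6): return np.mean([(bot.dwell(.04),get_obs()["wrist_force"])[1] for _ in range(n)],0)-base
z=.0734; f=F(); print(z,f.round(1))
while f[2]<15 and z>.0715:
    z-=.0001 if f[2]>8 else .0002
    bot.servo_line([.5187,.176,z],velocity=.01); f=F(4); o=get_obs(); print("%.4f"%z,f.round(1),(o["position"]*1e3).round(2),round(o["time_s"],2))
bot.dwell(.4); print(F().round(1)); 
E
```

```text
0.0734 [-2.7 -1.1  9.2]
0.0733 [-3.2 -1.1 10.2] [518.76 176.03  73.95] 28.25
0.0732 [-3.7 -1.  11.9] [518.79 176.05  73.92] 28.67
0.0731 [-3.7 -1.  12.6] [518.81 176.03  73.94] 29.08
0.0730 [-3.9 -0.9 13.7] [518.78 176.03  73.91] 29.5
0.0729 [-4.3 -1.1 15. ] [518.77 176.03  73.89] 29.92
0.0728 [-4.7 -1.2 16.1] [518.79 176.03  73.89] 30.33
[-5.2 -1.8 16.6]
```

Pressed at 16 N and held. Now I ease off, let go, back away and look.

```bash
python3 - <<'E'
from h import *
base=np.load("base.npy")
bot.servo_line([.5187,.176,.0736],velocity=.01); bot.dwell(.2); o=get_obs(); print((o["wrist_force"]-base).round(1))
hand.move_gripper(.06); bot.dwell(.2); o=get_obs(); print(o["time_s"],o["wrist_force"],o["gripper_width"],o["position"])
bot.servo_line([.5187,.176,.2],velocity=.12)
bot.reach([.42,.02,.25],down(-.7)); bot.dwell(.3)
snap("scene","s3");snap("top","t3"); print(get_obs()["time_s"])
R4=lambda im,f:cv2.resize(im,None,fx=f,fy=f,interpolation=cv2.INTER_CUBIC)
s=cv2.imread("pics/s3.png");t=cv2.imread("pics/t3.png")
out=np.zeros((520,800,3),np.uint8);out[:320,:400]=R4(s[220:300,210:310],4);out[:320,400:]=R4(t[140:220,180:280],4);out[320:,:320]=R4(s,.5);out[320:,320:640]=R4(t,.5);cv2.imwrite("pics/c3.png",out)
E
```

```text
[-2.2 -0.5  8.9]
32.025 [-0.54455848 -0.29607437  0.23500639] 0.060135599099136974 [0.51869008 0.17600488 0.07354081]
34.4167
```

View pics/c3.png

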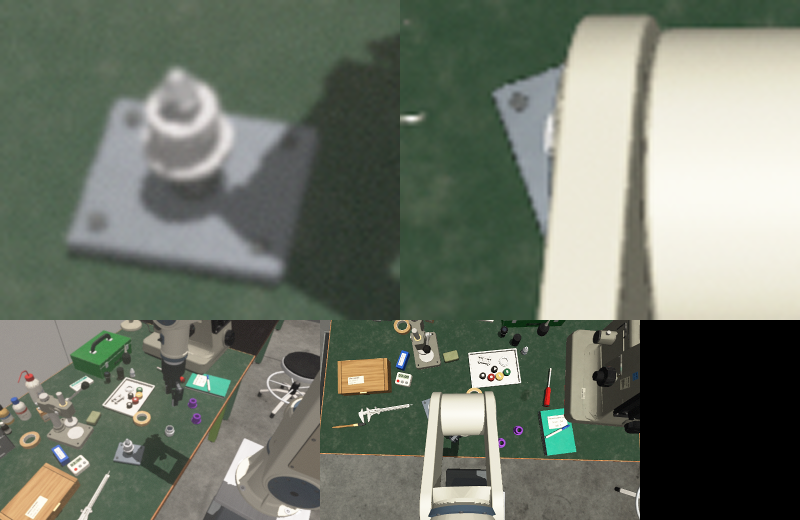

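The collar sits upright low on the column. Its hub top is at scene (255.3,246) and its flange at (256.8,257.5). The loupe and tape look undisturbed. One numeric check, then I hand in.

```bash
python3 - <<'E'
from h import *
s=load("s3"); print("hub top",proj(s,[.5187,.176,.079]).round(1),"flange",proj(s,[.5187,.176,.0495]).round(1))
a=cv2.imread("pics/scene0.png").astype(int);b=cv2.imread("pics/s3.png").astype(int)
for n,(x,y) in dict(loupe=(339,221),tape=(283,196)).items(): print(n,"mean diff",abs(a-b)[y-18:y+18,x-18:x+18].mean().round(1))
hand_in(); print(get_obs()["time_s"])
E
```

```text
hub top [255.4 246.2] flange [256.9 254.9]
loupe mean diff 2.3
tape mean diff 2.7
the job is handed in; nothing more can be done
the job is handed in; nothing more can be done
```

The collar is on the column, past the balls and resting on the stop ring. I let go of it and handed the job in at about 34.5 s of the 61 s allowed. `hand_in` gives no verdict.

- **Threading and balls:** The push through the balls peaked at about 8 N. The pull-down at the click showed as about −6 N at the wrist.
- **Ring and press:** I felt the ring at about 47 mm above the bench. I pressed the collar home at 16.1–16.6 N vertical with 5 N or less sideways, well under the 22 N limit. I then eased to about 9 N and opened the gripper; afterwards the wrist force was near zero.
- **Last checks:**
  - **Collar:** In the final scene picture it stands upright, with its hub top within 1 pixel of where a seated collar should appear. My reading of the flange position was about 2.5 pixels lower than predicted. I put that down to a rough reading of its partly hidden outline, and did not check further.
  - **Bystanders:** The scene image around the loupe and tape roll is unchanged from the start.
  - **Not checked:** The arm blocked the top camera's view of the collar, so that view could not confirm the seating.

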